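Load the clay extruder barrel into its filling stand

TASK

Pick up the flanged extruder barrel, stand it on the filling stand's base plate in front of the slot, and slide it sideways so its flange runs under the slotted plate, past the two spring catches, until it bears on the stop bar; press it there firmly (about 15 N) for half a second, then let go. The barrel is brittle: never push it against the stand with more than 20 N. Leave the jar, bowl and small pot alone.

Things in the scene. Friction and masses are not known exactly. Their poses are not given: they have to be found in the camera images.
- barrel_centre (a point): Centre, half-way up, of the loose grey plastic extruder barrel: upright tube 40 mm in diameter, 125 mm tall overall, open at the top, with a round flange 64 mm in diameter and 6 mm thick at its foot; 0.24 to 0.39 kg. Its z axis is the tube's axis, up; the flange's underside is 62.5 mm below this point. Grip the tube's top 50 mm: lower fingers would meet the stop bar.
- stand: Filling stand fixed to the bench. Brown wooden base plate 230 (x) by 130 (y) by 10 mm; origin on its underside, 100 mm from the front edge, midway across; z up; x along the slot from open mouth to closed end. Above it a steel slotted plate, 5 mm thick, underside 8.5 mm above the base plate, from x = -13 to 130 mm; under it a channel 70 mm wide for the flange. From x = -100 to -13 mm the base plate is bare.
- slot_mouth (a point): Point on the base plate's top (10 mm above the bench) at the front of the flared mouth of the slot: stand x = -13 mm, y = 0; axes as the stand's. The slot narrows from 70 mm wide here to 42.5 mm 18 mm further in, then is straight. With the barrel's axis 42 mm before this point (x = -42 mm in its frame) the whole flange stands on the bare base plate.
- home_min (a point): Point on the base plate's top, stand x = 40 mm, y = 0, axes as the stand's. Fully home, the barrel's axis is 0 to 28 mm beyond it: an aluminium carriage (stop bar and catches, up to 60 mm above the bench) is clamped on the slotted plate, each time somewhere else in those 28 mm. Its place is not measured; the stop must be felt: rigid, much firmer than the catches.
- slot_mid (a point): Mid-line of the slot, stand x = 24 mm, y = 0, 29.5 mm above the bench, axes as the stand's: the carriage's two sprung catch pins stand 0 to 28 mm beyond this point, always 16 mm before the home axis; 10 mm round, 29 mm apart, giving sideways at 0.5 N/mm each. They resist the tube with some 4 to 9 N while its axis covers the 16 mm up to theirs, then let go; from there the stop bar is 16 mm on.
- jar_centre (a point): Centre of a squat closed glass jar 64 mm in diameter, 60 mm tall, a bystander.
- bowl_centre (a point): Centre, half-way up, of a white bowl 120 mm in diameter, 50 mm tall, a bystander.
- pot_centre (a point): Centre of a small pigment pot 40 mm in diameter, 22 mm tall, a bystander.
- catch_l (a joint): How far the left (+y) catch pin is pushed sideways out of the slot, m: 0 at rest, about 0.0056 as the tube's widest part passes, back to 0 once the barrel is home.
- catch_r (a joint): How far the right (-y) catch pin is pushed sideways out of the slot, m: 0 at rest, about 0.0056 as the tube's widest part passes, back to 0 once the barrel is home.
Not all that is in view belongs to the job. Of the things shaped like the part that bears barrel_centre, the grey one is meant.

How it is judged (in metres and radians):
On the way, in this order (a step that is already met when the one before it is completed fails the run):
1. the barrel stands upright on the base plate in front of the slot (x of barrel_centre in the frame of slot_mouth between -0.08 and -0.01 m and y of barrel_centre in the frame of slot_mouth between -0.03 and 0.03 m and z of barrel_centre in the frame of slot_mouth below 0.066 m), for 0.1 s.
2. the barrel, with both catch pins sprung back behind it, is pressed firmly on the stop bar (its contacts with the stand add up to at least 12 N) (x of barrel_centre in the frame of home_min above -0.002 m and z of barrel_centre in the frame of home_min below 0.0655 m and contact force between barrel and stand above 12 N and value of joint each of catch_l, catch_r below 0.0012 m), for 0.25 s.
At the end, for the whole second after the job is handed in: The barrel stands upright (0.05 rad) on the base plate, flange under the slotted plate, against the stop: axis 2 mm before to 31 mm beyond home_min, within 4 mm of the slot's mid-line, both catch pins back within 1.2 mm of rest (so within 2 mm of the stop); at rest and released (x of barrel_centre in the frame of home_min between -0.002 and 0.031 m and y of barrel_centre in the frame of home_min between -0.004 and 0.004 m and z of barrel_centre in the frame of home_min between 0.06 and 0.0655 m and angle between barrel_centre's own z axis and vertical below 0.05 rad and linear speed of barrel below 0.01 m/s and value of joint each of catch_l, catch_r below 0.0012 m); the robot touches nothing.
It fails at once if the barrel is forced against the stand (all its contacts with it add up to more than 50 N, which takes a push of over 20 N) (contact force between barrel and stand above 50 N).
It fails at once if the jar, bowl or pot is moved by more than 20 mm (distance of any of jar_centre, bowl_centre, pot_centre from where it was at the start of the episode above 0.02 m).
It also fails if it takes over 72 s, if anything falls off the work surface, if the arm or the gripper's body presses on something with over 40 N, if the wrist force passes 120 N, or if a joint passes its speed limit or range.

ROBOT

A 6-joint arm with a two-finger parallel gripper is mounted at the origin on the work surface. World frame = base frame: x ahead of the robot, y to its left, z up, the work surface at z = 0. Lengths are in mm, angles in rad, forces in N, time in s.
With the tool pointing down it reaches from about 400 to 925 mm from the base axis. Payload 12.5 kg.
Tool frame: the origin (TCP) lies midway between the tips of the shut fingers; the grasp point (between the pads) lies 19 mm behind it; y points along the fingers, x is the direction in which the jaws open and shut, and the axes are right-handed (so a half turn about y gives the same grasp; the last joint's range is limited). The gripper opens to 95 mm and grips with 3 to 60 N. Pads are 20 mm wide; open, the fingers measure 119 mm over their backs; the gripper's body (75 mm by 180 mm) begins 59 mm behind the grasp point.
Start: joints at [-1.353, 0.491, 1.559, -0, 1.092, -0.106], TCP at [198.88, -592.531, 214.661] pointing down, gripper open.
Joint ranges: [-3.1, 3.1], [-0.84, 2.19], [0.05, 2.79], [-1.13, 4.28], [0.06, 2.93], [-2.69, 2.69]. Speed limits (rad/s): [2.22, 2.22, 2.79, 3.14, 3.14, 3.14].

INTERFACE

Orientations are given as [roll, pitch, yaw] about the fixed x, y, z axes, in that order (R = Rz(yaw) Ry(pitch) Rx(roll)).
In Python, from cell import env, vision, job gives the robot as it stands.
- The arm moves only by the shell command python3 -m crank 'ROWS' [OPENING]. ROWS is JSON, a list of rows, each a list of 6 numbers: the shift along the tool's x, y, z in mm, then the turn, a rotation vector about the tool's x, y, z in degrees. In form: [[x, y, z, rx, ry, rz], ...]. A call has 1 to 5 rows; each row is the pose to reach, as a shift and turn from the pose measured when the call began, along the tool's axes at that moment; what a row does not reach only later rows make up. A row lasts 1/10 s, in which the tool goes at most 50 mm and 8.59 degrees, less where a joint would pass 70% of its speed; a pose out of reach is approached as far as the arm can. A call with a gripper value outside its range is refused whole. OPENING is the opening, from 0 (shut) to 1 (fully open), set as the call begins (- or left out, the last holds). The fingers move at their own pace and stop on an object; the grip force is fixed at half the most. Time passes only in rows, so rows that repeat a pose let the fingers close. It gives the time, the measured TCP pose, the force and the opening at its end, in the units of the state.
- env.state(): the state, without advancing time (a new reading comes with each control period).
- vision.read_camera(name): name is "scene" or "top"; returns (picture, depth): 400x640x3 uint8, blue, green, red; 400x640 float32, mm along the optical axis (not along the pixel's ray), 0 where there is no reading.
- vision.calibration(name): a dict with "vertical_fov" (degrees; the focal length in pixels is half the picture's height over the tangent of half this angle, whatever the lens; pixels are square), "cx", "cy" (the principal point, pixels), "pose" (4x4, takes a point from camera to world coordinates). Camera axes: x right, y down, z forward; pixel columns grow to the right and rows downward; lengths in mm; the calibration is good to about 2 mm. A picture is of the moment at which its call begins. calibration takes no time and is no camera call.
- job.job_done(): hands the job in, once; it reports no verdict.
The state is a dict: "t": time; "joints": joint angles; "qvel": joint speeds; "tau": joint torques, N m; "eef_pos": TCP position; "tcp_rot": TCP orientation; "ft_force": force on the tool from outside, world axes, zero at the start; "moment": the same for the moment, N m; "opening": opening from 0.0 (shut) to 1.0 (fully open).
Only numpy, scipy, OpenCV 4.12 (cv2) and the standard library are available. Lean on these libraries where they do the work, as an engineer would, in place of code of your own. Each camera call takes 0.05 s, during which the arm holds its last target.

## Working session

There is one attempt and no reset: what is moved stays moved. The work goes in short steps, Python scripts to look and compute and a shell command to move; the robot and the scene stay as the last step left them, time stands still between calls to the robot, and variables do not carry over. Pictures are saved under pics/ and viewed, and the job is handed in when it is done.

```bash
ls; mkdir -p pics
python3 - <<'E'
from cell import env, vision, job
import cv2,numpy as np
print(env.state())
for n in ("scene","top"):
    p,d=vision.read_camera(n); cv2.imwrite(f"pics/{n}0.png",p); np.save(f"pics/{n}0.npy",d)
    c=vision.calibration(n); print(n,c)
E
```

```text
pics
{'t': 0.0, 'joints': array([-1.35261192e+00,  4.91549533e-01,  1.55947426e+00, -6.70762559e-07,
        1.09172581e+00, -1.05575814e-01]), 'qvel': array([-3.91094320e-04, -4.77006012e-04,  1.69317865e-03, -3.47858867e-05,
       -7.69407147e-04, -1.41131236e-03]), 'tau': array([-3.56545250e-03, -6.12654305e+01, -2.58181429e+01,  6.91624009e-02,
        4.82308993e-02, -1.39878330e-04]), 'eef_pos': array([ 198.8118897 , -592.25794075,  214.05944507]), 'tcp_rot': array([-1.57067500e+00,  1.15057342e-03, -1.24703573e+00]), 'ft_force': array([-0.23683228,  0.51227396, -0.57722366]), 'moment': array([ 0.03296234,  0.04980131, -0.03107157]), 'opening': 1.0011430109808916}
scene {'vertical_fov': 46.53425456203203, 'cx': 316.19368969697683, 'cy': 199.73315020563857, 'pose': array([[ 8.14996062e-01,  4.88778787e-01, -3.11250246e-01,
         9.36911606e+02],
       [ 5.79228118e-01, -7.02569962e-01,  4.13388721e-01,
        -5.09840577e+02],
       [-1.66194359e-02, -5.17195074e-01, -8.55706170e-01,
         1.09287555e+03],
       [ 0.00000000e+00,  0.00000000e+00,  0.00000000e+00,
         1.00000000e+00]])}
top {'vertical_fov': 45.3407462685947, 'cx': 318.8762325339061, 'cy': 196.62372971460456, 'pose': array([[-2.51226067e-02, -9.96017387e-01,  8.55465899e-02,
         4.26459136e+02],
       [-9.99677474e-01,  2.47122635e-02, -5.85248263e-03,
         1.77286803e+01],
       [ 3.71512459e-03, -8.56660285e-02, -9.96316982e-01,
         1.45235648e+03],
       [ 0.00000000e+00,  0.00000000e+00,  0.00000000e+00,
         1.00000000e+00]])}
```

View pics/scene0.png

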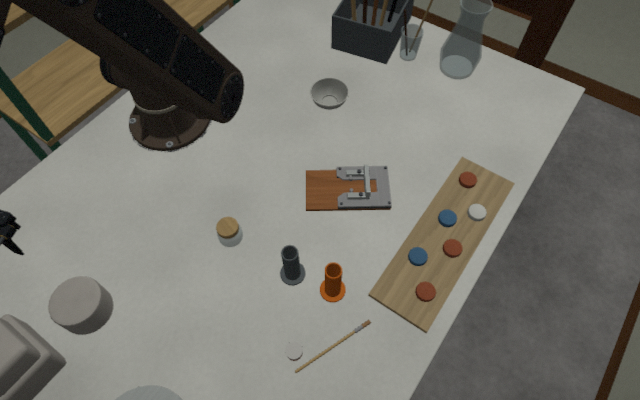

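View pics/top0.png

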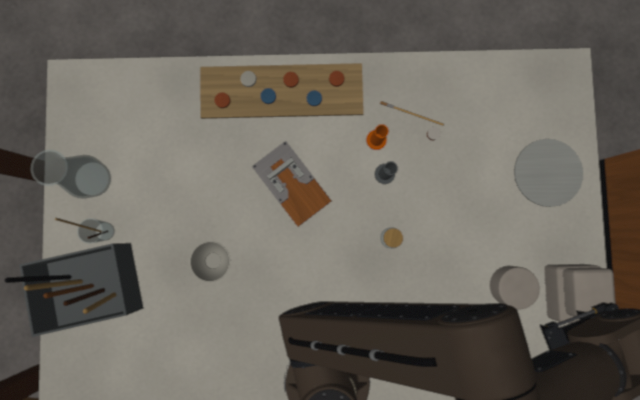

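Scene view: the grey barrel is at (291,265), the orange lookalike at (333,283), the stand at (348,188), the jar with a cork lid at (228,230), the bowl at (329,94) and the pot at (294,351). Top view: grey (386,172), orange (377,137), stand (292,184). I choose the grey one and will check it in close crops.

```bash
cat > h.py <<'E'
import numpy as np,cv2
from cell import env,vision,job
def K(n):
    c=vision.calibration(n); f=200/np.tan(np.radians(c["vertical_fov"]/2)); return f,c["cx"],c["cy"],c["pose"]
def cloud(n,d):
    f,cx,cy,T=K(n); v,u=np.mgrid[0:400,0:640]
    P=np.stack([(u-cx)/f*d,(v-cy)/f*d,d],-1); return P@T[:3,:3].T+T[:3,3]
def pix_at_z(n,u,v,z):
    f,cx,cy,T=K(n); r=T[:3,:3]@np.array([(u-cx)/f,(v-cy)/f,1]); s=(z-T[2,3])/r[2]; return T[:3,3]+s*r
def proj(n,p):
    f,cx,cy,T=K(n); q=T[:3,:3].T@(np.array(p)-T[:3,3]); return f*q[0]/q[2]+cx,f*q[1]/q[2]+cy
def crop(n,img,u0,v0,u1,v1,s,name):
    cv2.imwrite(name,cv2.resize(img[v0:v1,u0:u1],None,fx=s,fy=s,interpolation=cv2.INTER_CUBIC))
E
python3 - <<'E'
from h import *
a=cv2.imread("pics/scene0.png");b=cv2.imread("pics/top0.png")
A=cv2.resize(a[150:310,270:400],None,fx=3.7,fy=3.7,interpolation=2)
crop(0,a,265,155,395,305,3.9,"pics/s_c.png") if 0 else cv2.imwrite("pics/s_c.png",cv2.resize(a[155:305,265:405],None,fx=4,fy=4,interpolation=2))
cv2.imwrite("pics/t_c.png",cv2.resize(b[110:240,240:410],None,fx=4.6,fy=4.6,interpolation=2))
for n in("scene","top"):
    W=cloud(n,np.load(f"pics/{n}0.npy"))
    np.save(f"pics/W{n}.npy",W)
    for nm,(u,v) in dict(scene=dict(bar=(291,262),flange=(300,278),base=(325,190),plate=(385,195),stop=(368,180),table=(250,150)),top=dict(bartop=(390,168),flange=(380,178),base=(305,200),plate=(275,165),table=(350,220)))[n].items():
        print(n,nm,W[v,u].round(1))
E
```

```text
scene bar [ 630.3 -205.3  115.6]
scene flange [ 640.7 -193.4    8.6]
scene base [544.3  53.3   8.7]
scene plate [691.3 125.7  22.1]
scene stop [638.9 117.5  60.4]
scene table [280.7  45.9   0.8]
top bartop [ 626.6 -202.9   49.6]
top flange [ 602.5 -177.7    9.4]
top base [541.2  51.5   8.7]
top plate [649.5 139.9  13.5]
top table [477.7 -83.4  -1.1]
```

View pics/s_c.png

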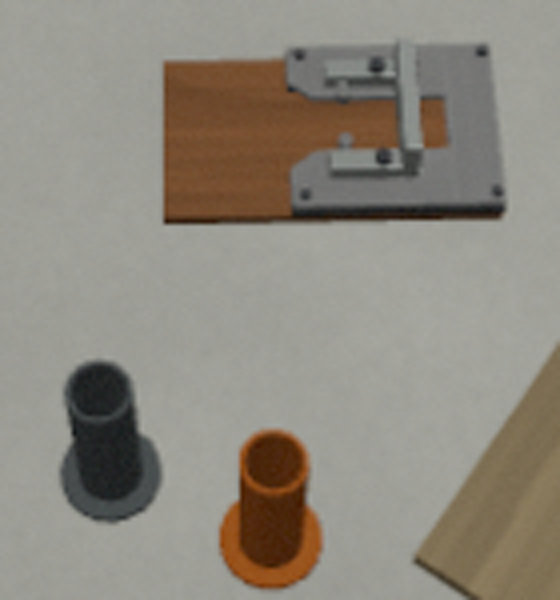

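View pics/t_c.png

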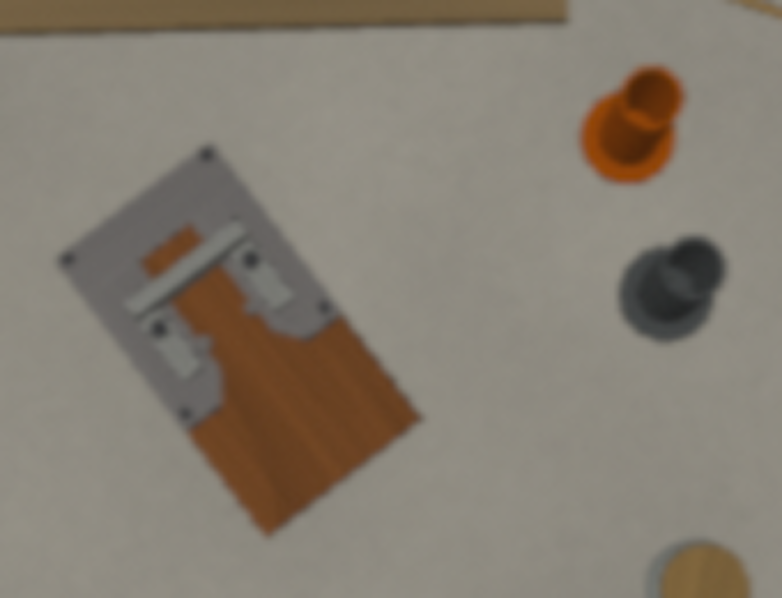

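Run:
```python
from h import *
# stand corners, manual pixels
S=dict(fl=(165,61),fr=(165,221)); 
for n,s,o,pts in (("scene",4,(265,155),dict(fl=(165,61),fr=(165,220),br=(503,207),bl=(490,45))),("top",4.6,(240,110),dict(fl=(268,533),fr=(421,417),br=(207,147),bl=(59,260)))):
    Q={}
    for k,(u,v) in pts.items():
        z=10 if k[0]=='f' else 23.5
        Q[k]=pix_at_z(n,(u+.5)/s-.5+o[0],(v+.5)/s-.5+o[1],z)
    print(n,{k:q.round(1) for k,q in Q.items()})
    f=(Q['fl']+Q['fr'])/2;b=(Q['bl']+Q['br'])/2
    d=b-f; print("len",np.hypot(*d[:2]),"w",np.linalg.norm(Q['fl']-Q['fr']),np.linalg.norm(Q['bl']-Q['br']),"yaw",np.degrees(np.arctan2(d[1],d[0])),"yawfront",np.degrees(np.arctan2(*(Q['fl']-Q['fr'])[[1,0]]))-90,"side",[np.degrees(np.arctan2(*(Q[x]-Q[y])[[1,0]])) for x,y in(('bl','fl'),('br','fr'))],"front mid",f)
# depth-based
for n in("scene","top"):
    W=np.load(f"pics/W{n}.npy"); 
    m=(W[...,2]>6)&(W[...,2]<100)&(W[...,0]>450)&(W[...,0]<760)&(W[...,1]>0)&(W[...,1]<230)
    P=W[m][:,:2].astype(np.float32); r=cv2.minAreaRect(P); print(n,m.sum(),r)
    t=(abs(W[...,2])<30)&(W[...,0]>450)&(W[...,0]<480)&(W[...,1]>0)&(W[...,1]<100); print("table z",W[t][:,2].mean(),W[t][:,2].std())
# barrel: masks
for n,box in(("scene",(275,235,312,290)),("top",(365,155,408,192))):
    a=cv2.imread(f"pics/{n}0.png"); u0,v0,u1,v1=box
    g=cv2.cvtColor(a,cv2.COLOR_BGR2GRAY)
    m=np.zeros_like(g); m[v0:v1,u0:u1]=(g[v0:v1,u0:u1]<115)*255
    W=np.load(f"pics/W{n}.npy"); ii=m>0
    c=max(cv2.findContours(m,0,1)[0],key=cv2.contourArea); print(n,cv2.contourArea(c),cv2.boundingRect(c))
    hi=ii&(W[...,2]>112)&(W[...,2]<140); lo=ii&(W[...,2]<12)
    for nm,q in(("hi",hi),("lo",lo)):
        if q.sum()>3: print(nm,q.sum(),W[q].mean(0).round(1),cv2.minEnclosingCircle(W[q][:,:2].astype(np.float32)), np.argwhere(q)[:,::-1].mean(0))
```

```text
scene {'fl': array([461.8,  77.1,  10. ]), 'fr': array([538.3, -27.9,  10. ]), 'br': array([721.6, 102.5,  23.5]), 'bl': array([646.9, 210.6,  23.5])}
len 226.59709823633779 w 129.88014088063176 131.44661977119947 yaw 35.60783034472636 yawfront 36.059652425791285 side [np.float64(35.802655667978016), np.float64(35.410207859021924)] front mid [500.03303155  24.63380548  10.        ]
top {'fl': array([464.8,  74.6,  10. ]), 'fr': array([538.4, -27.5,  10. ]), 'br': array([718.8, 108.7,  23.5]), 'bl': array([646.2, 207. ,  23.5])}
len 225.3126632256785 w 125.82713615513661 122.12906422952163 yaw 36.58570271724698 yawfront 35.77411798496476 side [np.float64(36.11549129390144), np.float64(37.05273862319678)] front mid [501.57887177  23.55788313  10.        ]
scene 3382 ((603.0777587890625, 112.35710144042969), (288.31683349609375, 220.05543518066406), 4.00295877456665)
table z 1.7670249341222681 4.091012075274938
top 3157 ((604.613525390625, 113.61510467529297), (308.9060363769531, 226.61367797851562), 0.2321053147315979)
table z 1.03969988414225 4.36513430827911
scene 704.0 (280, 245, 25, 41)
hi 137 [ 616.4 -192.7  121.3] ((615.5877075195312, -191.41819763183594), 20.960491180419922) [289.32116788 253.6350365 ]
lo 236 [ 621.5 -200.2    5.7] ((603.5311279296875, -186.279296875), 45.21722412109375) [292.20338983 276.4279661 ]
top 381.0 (374, 161, 24, 24)
hi 76 [ 617.1 -191.2  123.1] ((616.715576171875, -191.4452362060547), 20.26782989501953) [389.92105263 167.67105263]
lo 168 [ 610.7 -187.3    5.6] ((622.755615234375, -195.98336791992188), 40.030635833740234) [382.86904762 175.41666667]
```

```bash
cat >> h.py <<'E'
def tri(p1,p2):
    A=[];o=[]
    M=np.zeros((3,3));b=np.zeros(3)
    for n,(u,v) in(("scene",p1),("top",p2)):
        f,cx,cy,T=K(n); r=T[:3,:3]@np.array([(u-cx)/f,(v-cy)/f,1]); r/=np.linalg.norm(r); Q=np.eye(3)-np.outer(r,r); M+=Q;b+=Q@T[:3,3]
        A.append((r,T[:3,3]))
    x=np.linalg.solve(M,b); return x,[np.linalg.norm((np.eye(3)-np.outer(r,r))@(x-o)) for r,o in A]
def circ(c,r,z,N=90):
    t=np.linspace(0,2*np.pi,N,endpoint=False); return [(c[0]+r*np.cos(a),c[1]+r*np.sin(a),z) for a in t]
def stand2w(o,yaw,p):
    c,s=np.cos(yaw),np.sin(yaw); return (o[0]+c*p[0]-s*p[1],o[1]+s*p[0]+c*p[1],p[2])
def overlay(n,img,box,s,polys,name):
    u0,v0,u1,v1=box; im=cv2.resize(img[v0:v1,u0:u1],None,fx=s,fy=s,interpolation=2)
    for pl,col in polys:
        q=np.array([proj(n,p) for p in pl]); q=((q+.5-[u0,v0])*s-.5)
        cv2.polylines(im,[np.round(q*8).astype(np.int32)],True,col,1,cv2.LINE_AA,3)
    cv2.imwrite(name,im)
def standpolys(o,yaw):
    L=[([(-100,-65,10),(130,-65,10),(130,65,10),(-100,65,10)],(0,255,255)),
       ([(-13,-65,23.5),(-13,-35,23.5),(5,-21.25,23.5),(100,-21.25,23.5),(100,21.25,23.5),(5,21.25,23.5),(-13,35,23.5),(-13,65,23.5),(130,65,23.5),(130,-65,23.5)],(0,255,0))]
    return [([stand2w(o,yaw,p) for p in pl],c) for pl,c in L]
E
python3 - <<'E'
from h import *
print(tri((289.5,253),(390,167.7)),tri((292.5,273.3),(384.9,173.3)), tri((265+98.5/4,155+389/4),(240+695/4.6,110+267/4.6)),tri((265+111/4,155+475/4),(240+665/4.6,110+294/4.6)))
print("stand fl,fr", tri((306.1,170.1),(298.2,225.8)),tri((306.1,209.9),(331.5,200.6)))
o=(580.7,82.3);y=np.radians(36.0)
P=standpolys(o,y)+[(circ((616.5,-191.5),20,125),(0,0,255)),(circ((616.5,-191.5),32,6),(0,0,255))]
overlay("scene",cv2.imread("pics/scene0.png"),(265,155,405,305),4,P,"pics/s_o1.png")
overlay("top",cv2.imread("pics/top0.png"),(240,110,410,240),4.6,P,"pics/t_o1.png")
E
```

```text
(array([ 616.71182885, -191.63152304,  123.1786937 ]), [np.float64(0.36235580906605436), np.float64(0.36235580906620857)]) (array([ 617.10863265, -193.47531983,    5.95908476]), [np.float64(0.21747980232939368), np.float64(0.21747980232936404)]) (array([ 616.1884089 , -192.70989616,  127.94777816]), [np.float64(1.3151655160368372), np.float64(1.31516551603675)]) (array([ 6.16345695e+02, -1.92827750e+02,  4.30714129e-01]), [np.float64(0.7362722835691292), np.float64(0.736272283569321)])
stand fl,fr (array([464.22463394,  73.94571156,  14.4607777 ]), [np.float64(0.7214717529226403), np.float64(0.7214717529226338)]) (array([538.04571911, -28.05632628,   8.34581368]), [np.float64(0.8394656602688705), np.float64(0.839465660268942)])
```

View pics/s_o1.png

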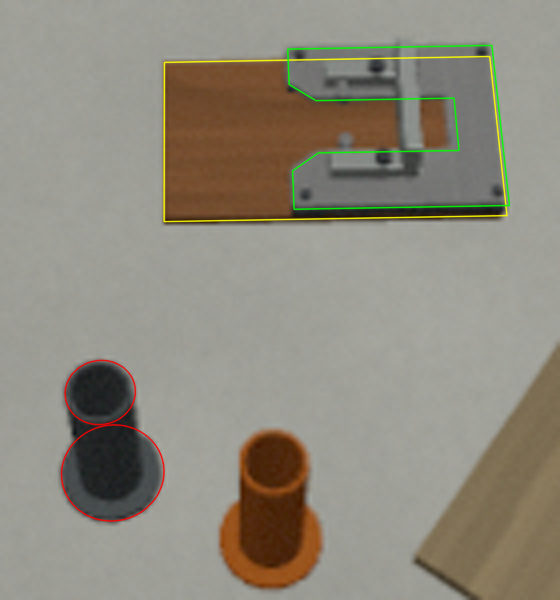

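View pics/t_o1.png

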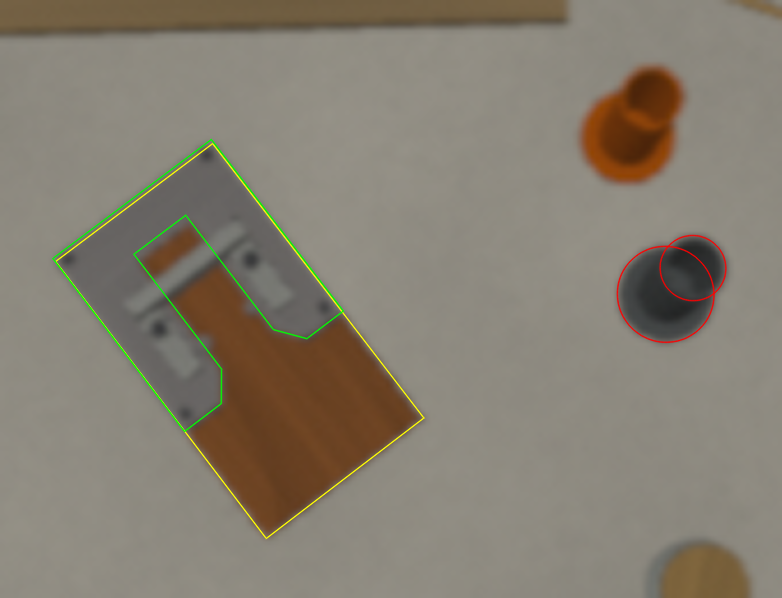

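```bash
cat >> h.py <<'E'
from scipy.spatial.transform import Rotation as Ro
def plan(tgt,yaw):
    s=env.state(); R=Ro.from_euler('xyz',s["tcp_rot"]); G=Ro.from_euler('xyz',[-np.pi/2,0,yaw])
    print("t",s["t"],"pos",s["eef_pos"].round(1),"rot",s["tcp_rot"].round(4),"F",s["ft_force"].round(2),"M",s["moment"].round(2),"op",round(s["opening"],3),"j",s["joints"].round(2))
    d=R.inv().apply(np.array(tgt)-s["eef_pos"]); r=np.degrees((R.inv()*G).as_rotvec())
    print("shift",d.round(1),"turn",r.round(2))
E
python3 - <<'E'
from h import *
W=np.load("pics/Wscene.npy")
print(tri((333,271),(381,131)),tri((333,290),(376.5,139)))
print("jar",W[226,228],"pot",W[351,294],"bowl",W[94,329])
plan((616.5,-192,200),-1.13)
E
```

```text
(array([ 722.21074292, -170.38589387,  121.23821649]), [np.float64(0.2652255467054901), np.float64(0.265225546705481)]) (array([ 724.0109141 , -171.50381243,    5.39597461]), [np.float64(0.5427732227635567), np.float64(0.5427732227637577)])
jar [ 424.20792158 -201.07539538   61.14784957] pot [ 736.88231344 -345.2962844    22.40439228] bowl [348.88939631 356.26037549   6.8835121 ]
t 0.1 pos [ 198.8 -592.3  214.1] rot [-1.5707e+00  1.0000e-03 -1.2470e+00] F [ 0.19  0.96 -0.62] M [ 0.03  0.   -0.01] op 1.004 j [-1.35  0.49  1.56  0.    1.09 -0.11]
shift [-246.6   14.4  523.3] turn [-0.01 -6.71 -0.06]
```

```bash
python3 -m crank '[[-247,0,523,0,-107.4,0],[-247,0,523,0,-107.4,0],[-247,0,523,0,-107.4,0],[-247,0,523,0,-107.4,0],[-247,0,523,0,-107.4,0]]' 1; python3 -c "
from h import *
plan((616.5,-192,200),np.radians(36))"
```

```text
t: 0.6
eef_pos: [380.2, -417.7, 214.4]
tcp_rot: [-1.57, 0.0, -0.491]
ft_force: [0.5, -1.7, -0.2]
opening: 0.998
t 0.6 pos [ 380.2 -417.7  214.4] rot [-1.5702e+00  3.0000e-04 -4.9120e-01] F [ 0.45 -1.74 -0.23] M [-0.05 -0.12  0.07] op 0.998 j [-0.95  0.41  1.71  0.    1.03 -0.46]
shift [101.9  14.6 310.5] turn [-4.000e-02 -6.414e+01  1.000e-02]
```

```bash
python3 -m crank '[[102,15,310.5,0,-64,0],[102,15,310.5,0,-64,0],[102,15,310.5,0,-64,0],[102,15,310.5,0,-64,0],[102,15,310.5,0,-64,0]]' 1; python3 -m crank '[[0,0,0,0,0,0]]' ;python3 -c "
from h import *
plan((616.5,-192,200),np.radians(36))"
```

```text
t: 1.1
eef_pos: [560.7, -244.9, 202.9]
tcp_rot: [-1.57, 0.0, 0.259]
ft_force: [1.2, -0.2, 0.7]
opening: 0.998
t: 1.2
eef_pos: [563.6, -240.8, 202.1]
tcp_rot: [-1.569, -0.0, 0.269]
ft_force: [-0.7, -0.3, -0.5]
opening: 0.997
t 1.2 pos [ 563.6 -240.8  202.1] rot [-1.5691e+00 -1.0000e-04  2.6890e-01] F [-0.67 -0.33 -0.55] M [-0.01 -0.08  0.  ] op 0.997 j [-0.51  0.49  1.6   0.    1.05 -0.78]
shift [63.9  2.1 33. ] turn [-1.000e-01 -2.059e+01  2.000e-02]
```

```bash
python3 -m crank '[[64,0,33,0,-20.6,0],[64,0,33,0,-20.6,0],[64,0,33,0,-20.6,0],[64,0,33,0,-20.6,0],[64,0,33,0,-20.6,0]]' 1; python3 -c "
from h import *
plan((616.5,-192,76),np.radians(36))
p,d=vision.read_camera('scene');cv2.imwrite('pics/s1.png',p)
cv2.imwrite('pics/s1c.png',cv2.resize(p[155:305,225:365],None,fx=4,fy=4))"
```

```text
t: 1.7
eef_pos: [616.0, -192.5, 201.9]
tcp_rot: [-1.569, -0.0, 0.625]
ft_force: [0.3, 0.1, -1.2]
opening: 1.001
t 1.7 pos [ 616.  -192.5  201.9] rot [-1.5688e+00 -3.0000e-04  6.2510e-01] F [ 0.35  0.09 -1.16] M [-0.02 -0.12 -0.  ] op 1.001 j [-0.41  0.53  1.52  0.    1.09 -1.03]
shift [ 6.000e-01  1.259e+02 -1.000e-01] turn [-0.12 -0.19  0.02]
```

View pics/s1c.png

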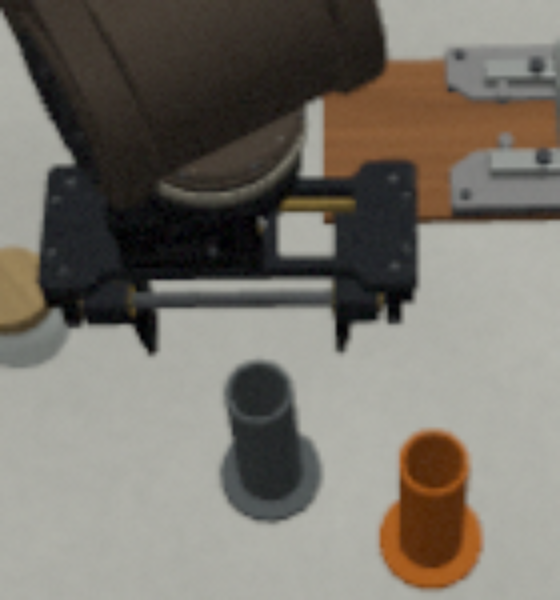

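The gripper straddles the grey barrel (rim at crop (258,390)), with the orange one and the jar clear. Descending.

```bash
python3 -m crank '[[0.6,30,0,0,0,0],[0.6,60,0,0,0,0],[0.6,90,0,0,0,0],[0.6,115,0,0,0,0],[0.6,126,0,0,0,0]]' 1;  python3 -m crank '[[0,0,0,0,0,0],[0,0,0,0,0,0]]' 1; python3 -c "
from h import *
plan((616.5,-192,76),np.radians(36))
p,d=vision.read_camera('scene');cv2.imwrite('pics/s2.png',p)
cv2.imwrite('pics/s2c.png',cv2.resize(p[175:315,225:365],None,fx=4,fy=4))"
```

```text
t: 2.25
eef_pos: [615.2, -192.5, 74.0]
tcp_rot: [-1.566, 0.001, 0.622]
ft_force: [-0.4, 0.1, 0.8]
opening: 1.0
t: 2.45
eef_pos: [615.3, -193.0, 74.7]
tcp_rot: [-1.567, 0.001, 0.621]
ft_force: [-0.6, 0.5, 1.4]
opening: 0.997
t 2.45 pos [ 615.3 -193.    74.7] rot [-1.567e+00  9.000e-04  6.211e-01] F [-0.61  0.5   1.37] M [-0.03 -0.17  0.01] op 0.997 j [-0.41  0.68  1.63  0.    0.84 -1.03]
shift [ 1.6 -1.3  0.1] turn [-0.22 -0.41 -0.05]
```

View pics/s2c.png

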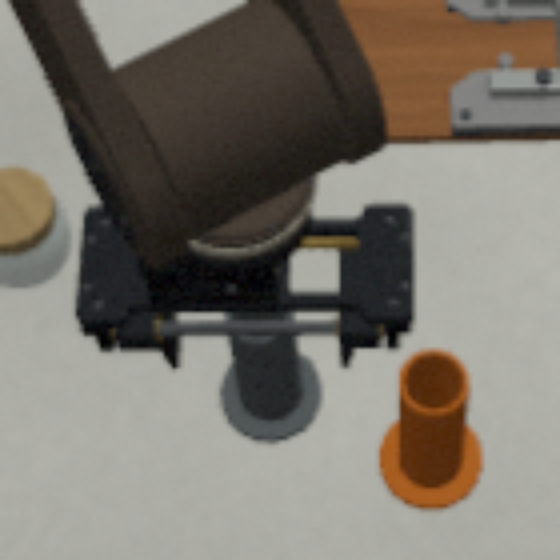

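```bash
python3 -m crank '[[1.5,-1,0,-0.2,-0.4,0],[1.5,-1,0,-0.2,-0.4,0],[1.5,-1,0,-0.2,-0.4,0],[1.5,-1,0,-0.2,-0.4,0],[1.5,-1,0,-0.2,-0.4,0]]' 0.2;  python3 -m crank '[[0,0,0,0,0,0],[0,0,0,0,0,0],[0,0,0,0,0,0],[0,0,0,0,0,0],[0,0,0,0,0,0]]'; python3 -c "
from h import *
plan((616.5,-192,160),np.radians(36))"
```

```text
t: 3.0
eef_pos: [616.8, -192.1, 76.3]
tcp_rot: [-1.571, 0.0, 0.628]
ft_force: [-0.2, 0.6, -0.3]
opening: 0.635
t: 3.5
eef_pos: [616.8, -192.1, 76.2]
tcp_rot: [-1.571, 0.0, 0.628]
ft_force: [0.2, 0.2, 0.2]
opening: 0.414
t 3.5 pos [ 616.8 -192.1   76.2] rot [-1.5712e+00  3.0000e-04  6.2850e-01] F [0.25 0.23 0.25] M [ 0.02 -0.17  0.  ] op 0.414 j [-0.4   0.67  1.63 -0.    0.84 -1.03]
shift [ -0.2 -83.8   0.2] turn [ 0.03  0.01 -0.02]
```

```bash
python3 -m crank '[[0,-10,0,0,0,0],[0,-30,0,0,0,0],[0,-55,0,0,0,0],[0,-75,0,0,0,0],[0,-84,0,0,0,0]]'; python3 -m crank '[[0,0,0,0,0,0],[0,0,0,0,0,0]]'; python3 -c "
from h import *
o=(580.7,82.3);y=np.radians(36.0)
print(stand2w(o,y,(-55,0,0)))
p,d=vision.read_camera('scene');cv2.imwrite('pics/s3.png',p)
p2,d=vision.read_camera('top');cv2.imwrite('pics/t3.png',p2)
s=env.state();e=s['eef_pos'];c=(e[0],e[1])
b=e[2]-76.2
overlay('scene',p,(225,145,405,295),4,[(circ(c,32,b+6),(0,0,255)),(circ(c,32,b),(0,0,255))],'pics/s3c.png')
overlay('top',p2,(300,110,460,240),4.6,[(circ(c,32,b+6),(0,0,255))],'pics/t3c.png')
q=stand2w(o,y,(-55,0,0)); plan((q[0],q[1],160),y)"
```

```text
t: 4.0
eef_pos: [617.2, -192.2, 162.5]
tcp_rot: [-1.573, -0.001, 0.629]
ft_force: [1.0, -0.2, -3.7]
opening: 0.416
t: 4.2
eef_pos: [617.0, -192.1, 162.1]
tcp_rot: [-1.573, -0.001, 0.628]
ft_force: [-0.1, -1.0, -3.4]
opening: 0.421
(np.float64(536.2040653093779), np.float64(49.97181112391397), 0)
t 4.3 pos [ 616.8 -192.   161.5] rot [-1.5719e+00 -1.0000e-04  6.2840e-01] F [-0.14 -0.15 -2.93] M [-0.   -0.12 -0.02] op 0.419 j [-0.4   0.57  1.56 -0.    1.01 -1.03]
shift [ 77.1   1.2 243.1] turn [0.06 0.01 0.  ]
```

View pics/s3c.png

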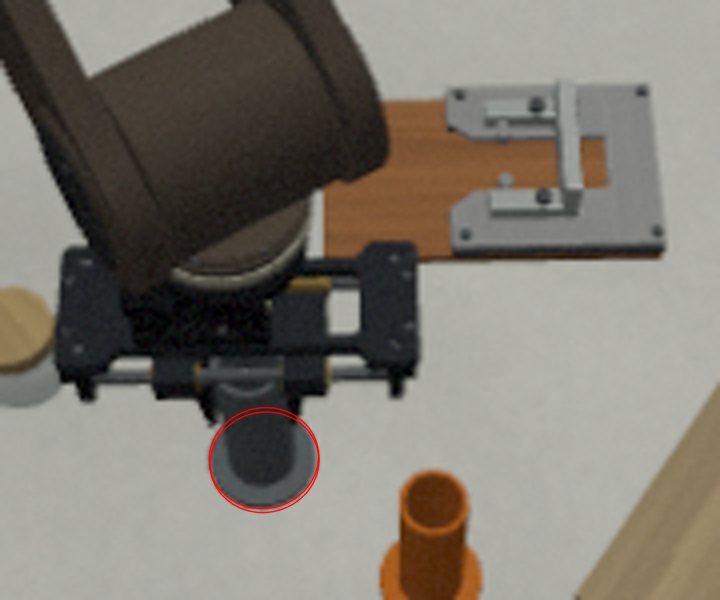

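View pics/t3c.png

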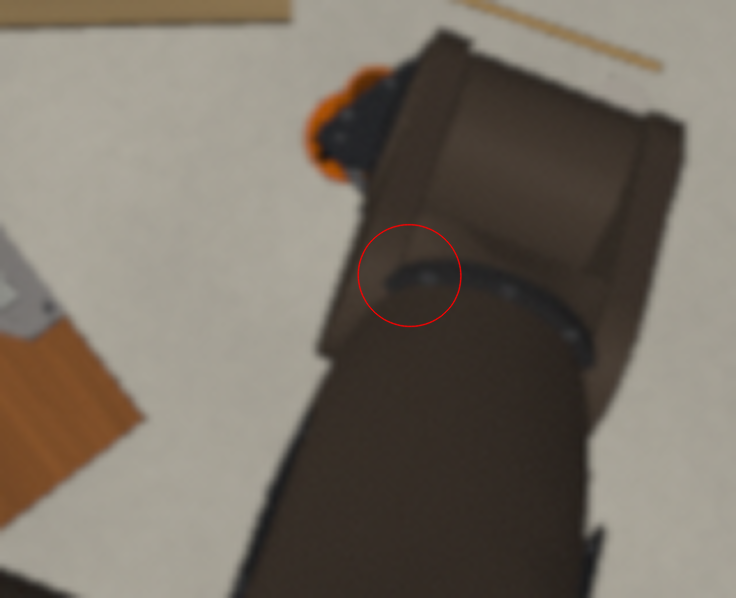

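Barrel held upright, about 3 N; the predicted flange circle matches within about 1–2 mm. Carrying to the stand.

```bash
python3 -m crank '[[10,0,32,0,0,0],[24,0,78,0,0,0],[40,0,125,0,0,0],[54,0,172,0,0,0],[66,0,210,0,0,0]]'; python3 -m crank '[[5,0,15,0,0,0],[8,0,25,0,0,0],[8,0,25,0,0,0],[8,0,25,0,0,0]]'; python3 -c "
from h import *
o=(580.7,82.3);y=np.radians(36.0)
q=stand2w(o,y,(-55,0,0)); plan((q[0],q[1],120),y)"
```

```text
t: 4.8
eef_pos: [545.2, 18.7, 160.4]
tcp_rot: [-1.571, 0.001, 0.629]
ft_force: [0.4, 0.2, -3.2]
opening: 0.417
t: 5.2
eef_pos: [537.3, 43.0, 160.2]
tcp_rot: [-1.571, 0.001, 0.629]
ft_force: [0.4, -0.9, -3.2]
opening: 0.417
t 5.2 pos [537.3  43.  160.2] rot [-1.5707e+00  1.4000e-03  6.2860e-01] F [ 0.39 -0.86 -3.21] M [-0.03 -0.19  0.  ] op 0.417 j [-0.04  0.44  1.83 -0.    0.88 -0.67]
shift [ 3.3 40.2  6.3] turn [-0.01  0.02 -0.08]
```

```bash
python3 -m crank '[[2,20,3,0,0,0],[3,40,6.3,0,0,-0.1],[3.3,52,6.3,0,0,-0.1],[3.3,60,6.3,0,0,-0.1],[3.3,60,6.3,0,0,-0.1]]'; python3 -m crank '[[0,0,0,0,0,0],[0,0,0,0,0,0]]'; python3 -c "
from h import *
o=(580.7,82.3);y=np.radians(36.0)
p,d=vision.read_camera('scene');cv2.imwrite('pics/s4.png',p)
s=env.state();e=s['eef_pos'];c=(e[0],e[1])
b=e[2]-76.2
overlay('scene',p,(260,120,420,270),4,standpolys(o,y)+[(circ(c,32,b),(0,0,255)),(circ(c,32,b+6),(0,0,255))],'pics/s4c.png')
q=stand2w(o,y,(-55,0,0)); plan((q[0],q[1],86),y)"
```

```text
t: 5.7
eef_pos: [536.2, 49.4, 99.3]
tcp_rot: [-1.57, 0.001, 0.628]
ft_force: [0.6, -1.4, -3.7]
opening: 0.42
t: 5.9
eef_pos: [536.6, 49.1, 99.9]
tcp_rot: [-1.57, 0.0, 0.628]
ft_force: [-0.3, 0.2, -4.0]
opening: 0.416
t 5.95 pos [536.5  49.2 100. ] rot [-1.5705 -0.      0.6277] F [-0.25 -0.45 -3.44] M [-0.02 -0.2   0.06] op 0.42 j [-0.03  0.52  1.89  0.    0.73 -0.66]
shift [ 0.2 14.   0.8] turn [-0.02 -0.04  0.  ]
```

View pics/s4c.png

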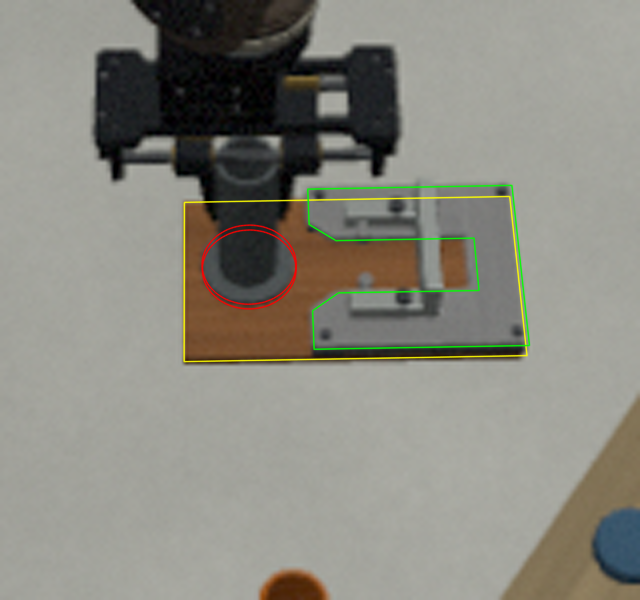

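```bash
python3 -m crank '[[0.2,4,0.5,0,0,0],[0.2,8,0.8,0,0,0],[0.2,11,0.8,0,0,0],[0.2,12.5,0.8,0,0,0],[0.2,12.5,0.8,0,0,0]]'; python3 -m crank '[[0,0,0,0,0,0],[0,0,0,0,0,0]]'; python3 -c "
from h import *
o=(580.7,82.3);y=np.radians(36.0)
q=stand2w(o,y,(-55,0,0)); plan((q[0],q[1],86),y)"
```

```text
t: 6.45
eef_pos: [536.1, 50.0, 87.2]
tcp_rot: [-1.57, 0.0, 0.628]
ft_force: [-0.0, 0.5, -3.6]
opening: 0.417
t: 6.65
eef_pos: [536.2, 50.0, 87.2]
tcp_rot: [-1.57, 0.0, 0.628]
ft_force: [0.0, 1.1, -3.1]
opening: 0.417
t 6.65 pos [536.2  50.   87.2] rot [-1.5702e+00  3.0000e-04  6.2780e-01] F [ 0.03  1.1  -3.09] M [-0.   -0.14  0.01] op 0.417 j [-0.03  0.54  1.9   0.    0.7  -0.66]
shift [ 0.   1.2 -0. ] turn [-0.03 -0.03 -0.02]
```

```bash
python3 -m crank '[[0,0.5,0,0,0,0],[0,0.8,0,0,0,0],[0,0.8,0,0,0,0]]'; python3 -m crank '[[0,0.4,0,0,0,0],[0,0.4,0,0,0,0],[0,0.4,0,0,0,0]]'; python3 -c "
from h import *
plan((536.2,50,86),np.radians(36))"
```

```text
t: 6.95
eef_pos: [536.1, 50.0, 86.4]
tcp_rot: [-1.57, 0.0, 0.628]
ft_force: [-0.0, -0.1, -2.9]
opening: 0.42
t: 7.25
eef_pos: [536.2, 50.0, 86.2]
tcp_rot: [-1.57, 0.0, 0.628]
ft_force: [-1.4, 1.2, 1.5]
opening: 0.411
t 7.25 pos [536.2  50.   86.2] rot [-1.5704e+00  2.0000e-04  6.2770e-01] F [-1.35  1.2   1.47] M [ 0.02  0.03 -0.  ] op 0.411 j [-0.03  0.54  1.9   0.    0.7  -0.66]
shift [ 0.   0.2 -0. ] turn [-0.02 -0.03 -0.01]
```

```bash
python3 -m crank '[[0,-0.3,0,0,0,0],[4,-0.5,0,0,0,0],[12,-0.5,0,0,0,0],[22,-0.5,0,0,0,0],[30,-0.5,0,0,0,0]]'; python3 -m crank '[[4,0,0,0,0,0],[7,0,0,0,0,0],[9,0,0,0,0,0],[9,0,0,0,0,0]]'
cat >> h.py <<'E'
O=(580.7,82.3);Y=np.radians(36.0)
def st():
    s=env.state();e=s['eef_pos']-[O[0],O[1],0];c,n=np.cos(Y),np.sin(Y);f=s['ft_force']
    print("t %.2f stand x %.2f y %.2f z %.2f | Fx %.1f Fy %.1f Fz %.1f"%(s['t'],c*e[0]+n*e[1],-n*e[0]+c*e[1],e[2],c*f[0]+n*f[1],-n*f[0]+c*f[1],f[2]),"rot",np.degrees(s['tcp_rot']-[-np.pi/2,0,Y]).round(2),"M",s['moment'].round(2),"op %.3f"%s['opening'])
def pin(u,v,z=32):
    p=pix_at_z("scene",u,v,z); e=p-[O[0],O[1],0];c,n=np.cos(Y),np.sin(Y); print("stand",c*e[0]+n*e[1],-n*e[0]+c*e[1])
E
python3 -c "
from h import *
st(); pin(260+362/4,120+228/4);pin(260+366/4,120+279/4)"
```

```text
t: 7.75
eef_pos: [561.4, 68.3, 86.6]
tcp_rot: [-1.571, -0.0, 0.628]
ft_force: [0.7, 0.1, -4.9]
opening: 0.419
t: 8.15
eef_pos: [568.8, 73.7, 86.6]
tcp_rot: [-1.571, -0.0, 0.628]
ft_force: [-0.5, 0.6, -3.2]
opening: 0.414
t 8.15 stand x -14.72 y 0.01 z 86.56 | Fx -0.0 Fy 0.8 Fz -3.2 rot [ 0.02 -0.01 -0.01] M [-0.02 -0.11 -0.05] op 0.414
stand 24.03518178781148 23.92845340313755
stand 24.718573487763766 -17.48736098074968
```

```bash
python3 -m crank '[[3,0,0,0,0,0],[6,0,0,0,0,0],[8,0,0,0,0,0],[8,0,0,0,0,0]]'; python3 -c "
from h import *
st()"; python3 -m crank '[[2,0,0,0,0,0],[4,0,0,0,0,0],[6,0,0,0,0,0],[6,0,0,0,0,0]]'; python3 -c "
from h import *
st()"
```

```text
t: 8.55
eef_pos: [575.5, 78.5, 86.6]
tcp_rot: [-1.571, -0.0, 0.628]
ft_force: [-1.5, -0.9, -3.0]
opening: 0.415
t 8.55 stand x -6.46 y -0.01 z 86.58 | Fx -1.7 Fy 0.2 Fz -3.0 rot [ 0.01 -0.02 -0.01] M [ 0.02 -0.21  0.03] op 0.415
t: 8.95
eef_pos: [580.5, 82.2, 86.6]
tcp_rot: [-1.571, -0.0, 0.628]
ft_force: [-0.8, 0.2, -3.2]
opening: 0.414
t 8.95 stand x -0.21 y -0.00 z 86.56 | Fx -0.5 Fy 0.6 Fz -3.2 rot [ 0.01 -0.02 -0.  ] M [ 0.02 -0.18  0.01] op 0.414
```

```bash
python3 -m crank '[[2,0,0,0,0,0],[4,0,0,0,0,0],[4,0,0,0,0,0]]'; python3 -c "
from h import *
st()"; python3 -m crank '[[2,0,0,0,0,0],[4,0,0,0,0,0],[4,0,0,0,0,0]]'; python3 -c "
from h import *
st()"; python3 -m crank '[[2,0,0,0,0,0],[3,0,0,0,0,0],[3,0,0,0,0,0]]'; python3 -c "
from h import *
st()"
```

```text
t: 9.25
eef_pos: [584.0, 84.7, 86.6]
tcp_rot: [-1.571, -0.001, 0.628]
ft_force: [-0.7, -0.3, -4.3]
opening: 0.419
t 9.25 stand x 4.08 y -0.03 z 86.58 | Fx -0.7 Fy 0.1 Fz -4.3 rot [-0.   -0.04  0.  ] M [-0.02 -0.18 -0.  ] op 0.419
t: 9.55
eef_pos: [587.3, 87.1, 86.5]
tcp_rot: [-1.571, -0.0, 0.628]
ft_force: [1.0, -0.5, -3.0]
opening: 0.412
t 9.55 stand x 8.18 y 0.04 z 86.51 | Fx 0.5 Fy -1.0 Fz -3.0 rot [ 0.01 -0.02  0.01] M [ 0.03 -0.08 -0.01] op 0.412
t: 9.85
eef_pos: [589.4, 88.9, 86.3]
tcp_rot: [-1.57, 0.001, 0.629]
ft_force: [-3.4, -0.9, -3.2]
opening: 0.419
t 9.85 stand x 10.91 y 0.22 z 86.28 | Fx -3.3 Fy 1.2 Fz -3.2 rot [0.04 0.03 0.02] M [-0.28  0.51  0.01] op 0.419
```

```bash
python3 -m crank '[[2,-0.2,-0.1,0,0,0],[4,-0.2,-0.2,0,0,0],[4,-0.2,-0.2,0,0,0]]'; python3 -c "
from h import *
st()"; python3 -m crank '[[2,0,0,0,0,0],[4,0,0,0,0,0],[4,0,0,0,0,0]]'; python3 -c "
from h import *
st()"; python3 -m crank '[[2,0,0,0,0,0],[3,0,0,0,0,0],[3,0,0,0,0,0]]'; python3 -c "
from h import *
st()"
```

```text
t: 10.15
eef_pos: [592.6, 91.1, 86.3]
tcp_rot: [-1.57, 0.001, 0.629]
ft_force: [-4.2, -1.9, -3.1]
opening: 0.418
t 10.15 stand x 14.83 y 0.11 z 86.34 | Fx -4.5 Fy 0.9 Fz -3.1 rot [0.06 0.07 0.02] M [-0.36  0.7  -0.02] op 0.418
t: 10.45
eef_pos: [595.8, 93.4, 86.3]
tcp_rot: [-1.57, 0.002, 0.629]
ft_force: [-4.9, -1.4, -3.1]
opening: 0.421
t 10.45 stand x 18.75 y 0.16 z 86.31 | Fx -4.8 Fy 1.7 Fz -3.1 rot [0.06 0.09 0.03] M [-0.46  0.88  0.02] op 0.421
t: 10.75
eef_pos: [598.3, 95.3, 86.3]
tcp_rot: [-1.57, 0.001, 0.629]
ft_force: [-2.8, -1.9, -3.0]
opening: 0.42
t 10.75 stand x 21.86 y 0.18 z 86.29 | Fx -3.4 Fy 0.1 Fz -3.0 rot [0.06 0.08 0.03] M [-0.37  0.71 -0.03] op 0.420
```

```bash
python3 -m crank '[[2,0,0,0,0,0],[4,0,0,0,0,0],[4,0,0,0,0,0]]'; python3 -c "
from h import *
st()"; python3 -m crank '[[2,0,0,0,0,0],[3,0,0,0,0,0],[3,0,0,0,0,0]]'; python3 -c "
from h import *
st()"; python3 -m crank '[[2,0,0,0,0,0],[3,0,0,0,0,0],[3,0,0,0,0,0]]'; python3 -c "
from h import *
st()"
```

```text
t: 11.05
eef_pos: [602.1, 97.9, 86.3]
tcp_rot: [-1.57, 0.0, 0.629]
ft_force: [-1.5, -0.4, -4.4]
opening: 0.419
t 11.05 stand x 26.49 y 0.08 z 86.34 | Fx -1.5 Fy 0.5 Fz -4.4 rot [0.04 0.01 0.03] M [0.   0.22 0.01] op 0.419
t: 11.35
eef_pos: [605.0, 100.0, 86.5]
tcp_rot: [-1.571, -0.001, 0.629]
ft_force: [-0.1, 0.6, -3.7]
opening: 0.416
t 11.35 stand x 30.04 y 0.01 z 86.46 | Fx 0.3 Fy 0.5 Fz -3.7 rot [ 0.02 -0.05  0.03] M [ 0.22 -0.07 -0.06] op 0.416
t: 11.65
eef_pos: [607.9, 101.9, 86.6]
tcp_rot: [-1.571, -0.002, 0.629]
ft_force: [0.3, 1.6, -4.1]
opening: 0.414
t 11.65 stand x 33.51 y -0.09 z 86.57 | Fx 1.1 Fy 1.1 Fz -4.1 rot [-0.   -0.1   0.03] M [ 0.37 -0.22 -0.  ] op 0.414
```

```bash
python3 -m crank '[[2,0,0,0,0,0],[3,0,0,0,0,0],[3,0,0,0,0,0]]'; python3 -c "
from h import *
st()"; python3 -m crank '[[1,0,0,0,0,0],[1.5,0,0,0,0,0],[1.5,0,0,0,0,0]]'; python3 -c "
from h import *
st()"; python3 -m crank '[[0.5,0,0,0,0,0],[1,0,0,0,0,0],[1,0,0,0,0,0]]'; python3 -c "
from h import *
st()"
```

```text
t: 11.95
eef_pos: [610.6, 103.9, 86.6]
tcp_rot: [-1.571, -0.002, 0.629]
ft_force: [1.1, 1.3, -3.7]
opening: 0.414
t 11.95 stand x 36.89 y -0.11 z 86.65 | Fx 1.7 Fy 0.4 Fz -3.7 rot [-0.02 -0.13  0.03] M [ 0.36 -0.22  0.04] op 0.414
t: 12.25
eef_pos: [611.9, 104.8, 86.7]
tcp_rot: [-1.571, -0.002, 0.629]
ft_force: [0.2, 0.8, -3.0]
opening: 0.413
t 12.25 stand x 38.50 y -0.16 z 86.65 | Fx 0.6 Fy 0.5 Fz -3.0 rot [-0.02 -0.14  0.03] M [ 0.3  -0.12  0.  ] op 0.413
t: 12.55
eef_pos: [612.8, 105.4, 86.7]
tcp_rot: [-1.571, -0.003, 0.629]
ft_force: [0.6, 1.1, -3.4]
opening: 0.414
t 12.55 stand x 39.57 y -0.21 z 86.68 | Fx 1.1 Fy 0.5 Fz -3.4 rot [-0.03 -0.15  0.03] M [ 0.21 -0.12 -0.01] op 0.414
```

```bash
python3 -m crank '[[0.5,0,0.1,0,0,0],[0.5,0,0.1,0,0,0]]'; python3 -c "
from h import *
st()"; python3 -m crank '[[0.5,0,0,0,0,0],[0.5,0,0,0,0,0]]'; python3 -c "
from h import *
st()"; python3 -m crank '[[0.5,0,0,0,0,0],[0.5,0,0,0,0,0]]'; python3 -c "
from h import *
st()"
```

```text
t: 12.75
eef_pos: [613.1, 105.7, 86.7]
tcp_rot: [-1.571, -0.002, 0.629]
ft_force: [-1.2, 0.2, -2.9]
opening: 0.418
t 12.75 stand x 39.93 y -0.14 z 86.68 | Fx -0.9 Fy 0.9 Fz -2.9 rot [-0.03 -0.13  0.03] M [-0.03  0.04  0.01] op 0.418
t: 12.95
eef_pos: [613.2, 105.7, 86.7]
tcp_rot: [-1.571, -0.001, 0.629]
ft_force: [-3.7, -1.4, -0.2]
opening: 0.421
t 12.95 stand x 40.02 y -0.17 z 86.66 | Fx -3.8 Fy 1.1 Fz -0.2 rot [-0.02 -0.07  0.04] M [-0.47  0.54 -0.08] op 0.421
t: 13.15
eef_pos: [613.2, 105.8, 86.7]
tcp_rot: [-1.571, -0.0, 0.629]
ft_force: [-3.8, -3.0, -0.1]
opening: 0.418
t 13.15 stand x 40.12 y -0.15 z 86.66 | Fx -4.8 Fy -0.2 Fz -0.1 rot [-0.   -0.02  0.04] M [-0.7   0.81 -0.05] op 0.418
```

```bash
python3 -m crank '[[0.5,0,0,0,0,0],[1.0,0,0,0,0,0]]'; python3 -c "
from h import *
st()";  python3 -m crank '[[0.7,0,0,0,0,0],[1.0,0,0,0,0,0]]'; python3 -c "
from h import *
st()"
```

```text
t: 13.35
eef_pos: [613.4, 105.9, 86.7]
tcp_rot: [-1.57, 0.002, 0.629]
ft_force: [-7.1, -6.1, 3.0]
opening: 0.415
t 13.35 stand x 40.28 y -0.11 z 86.68 | Fx -9.3 Fy -0.8 Fz 3.0 rot [0.02 0.09 0.06] M [-1.31  1.37 -0.02] op 0.415
t: 13.55
eef_pos: [613.4, 105.9, 86.7]
tcp_rot: [-1.57, 0.004, 0.63]
ft_force: [-7.1, -6.3, 2.4]
opening: 0.421
t 13.55 stand x 40.34 y -0.11 z 86.68 | Fx -9.4 Fy -0.9 Fz 2.4 rot [0.04 0.21 0.07] M [-1.25  1.24 -0.  ] op 0.421
```

```bash
python3 -m crank '[[0.8,0,0,0,0,0],[1.4,0,0,0,0,0]]'; python3 -c "
from h import *
st()"
```

```text
t: 13.75
eef_pos: [613.5, 106.0, 86.7]
tcp_rot: [-1.57, 0.007, 0.63]
ft_force: [-9.3, -8.8, 3.8]
opening: 0.418
t 13.75 stand x 40.50 y -0.12 z 86.71 | Fx -12.7 Fy -1.7 Fz 3.8 rot [0.07 0.37 0.09] M [-1.75  1.69 -0.06] op 0.418
```

```bash
python3 -m crank '[[1.3,0,0,0,0,0],[1.6,0,0,0,0,0]]'; python3 -c "
from h import *
st()"; python3 -m crank '[[1.5,0,0,0,0,0],[1.6,0,0,0,0,0],[1.6,0,0,0,0,0]]'; python3 -c "
from h import *
st()"
```

```text
t: 13.95
eef_pos: [613.7, 106.1, 86.8]
tcp_rot: [-1.569, 0.01, 0.63]
ft_force: [-9.0, -7.9, 3.4]
opening: 0.419
t 13.95 stand x 40.65 y -0.13 z 86.79 | Fx -11.9 Fy -1.1 Fz 3.4 rot [0.11 0.56 0.11] M [-1.75  1.81  0.  ] op 0.419
t: 14.25
eef_pos: [613.8, 106.1, 86.8]
tcp_rot: [-1.568, 0.013, 0.63]
ft_force: [-8.9, -8.0, 4.1]
opening: 0.42
t 14.25 stand x 40.75 y -0.19 z 86.82 | Fx -12.0 Fy -1.2 Fz 4.1 rot [0.15 0.74 0.12] M [-1.59  1.58 -0.02] op 0.420
```

```bash
python3 -m crank '[[1.5,0,0,0,0,-0.4],[1.5,0,0,0,0,-0.7]]'; python3 -c "
from h import *
st()"; python3 -m crank '[[1.5,0,0,0,0,-0.7],[1.6,0,0,0,0,-0.7]]'; python3 -c "
from h import *
st()"
```

```text
t: 14.45
eef_pos: [613.5, 106.0, 86.7]
tcp_rot: [-1.567, 0.005, 0.631]
ft_force: [-8.4, -8.4, 2.6]
opening: 0.415
t 14.45 stand x 40.49 y -0.16 z 86.66 | Fx -11.7 Fy -1.8 Fz 2.6 rot [0.2  0.26 0.14] M [-1.94  1.84 -0.03] op 0.415
t: 14.65
eef_pos: [613.3, 105.7, 86.5]
tcp_rot: [-1.567, -0.004, 0.631]
ft_force: [-8.7, -8.8, 2.6]
opening: 0.417
t 14.65 stand x 40.15 y -0.19 z 86.54 | Fx -12.3 Fy -2.0 Fz 2.6 rot [ 0.24 -0.22  0.16] M [-2.04  1.98 -0.07] op 0.417
```

```bash
python3 -m crank '[[1.6,0,0,0,0,-0.2],[1.9,0,0,0,0,-0.2],[1.9,0,0,0,0,-0.2]]'; python3 -c "
from h import *
st()"
```

```text
t: 14.95
eef_pos: [613.3, 105.7, 86.5]
tcp_rot: [-1.566, -0.003, 0.631]
ft_force: [-9.2, -9.6, 4.2]
opening: 0.415
t 14.95 stand x 40.18 y -0.21 z 86.49 | Fx -13.1 Fy -2.4 Fz 4.2 rot [ 0.29 -0.19  0.18] M [-2.06  1.97  0.04] op 0.415
```

```bash
python3 -m crank '[[2.0,0,0,-0.2,0.1,-0.2],[2.2,0,0,-0.3,0.2,-0.2],[2.2,0,0,-0.3,0.2,-0.2]]'; python3 -c "
from h import *
st()";python3 -m crank '[[2.2,0,0,-0.1,0,-0.2],[2.3,0,0,-0.2,0,-0.2],[2.3,0,0,-0.2,0,-0.2],[2.3,0,0,-0.2,0,-0.2],[2.3,0,0,-0.2,0,-0.2]]'; python3 -c "
from h import *
st()"
```

```text
t: 15.25
eef_pos: [613.3, 105.9, 86.5]
tcp_rot: [-1.57, -0.002, 0.628]
ft_force: [-10.5, -10.0, 5.8]
opening: 0.416
t 15.25 stand x 40.25 y -0.07 z 86.53 | Fx -14.4 Fy -1.9 Fz 5.8 rot [ 0.05 -0.12  0.  ] M [-2.05  2.29  0.03] op 0.416
t: 15.75
eef_pos: [613.3, 106.1, 86.5]
tcp_rot: [-1.572, -0.001, 0.629]
ft_force: [-11.0, -9.9, 5.2]
opening: 0.418
t 15.75 stand x 40.31 y 0.08 z 86.46 | Fx -14.7 Fy -1.5 Fz 5.2 rot [-0.08 -0.04  0.03] M [-2.08  2.27  0.01] op 0.418
```

```bash
python3 -c "
from h import *
p,d=vision.read_camera('scene');cv2.imwrite('pics/s5.png',p); st()
e=env.state()['eef_pos']
overlay('scene',p,(290,130,410,230),6,[(circ(e,20,60),(0,0,255))],'pics/s5c.png')"
```

```text
t 15.80 stand x 40.34 y 0.09 z 86.47 | Fx -14.8 Fy -1.9 Fz 5.4 rot [-0.08 -0.04  0.03] M [-2.09  2.33  0.03] op 0.417
```

View pics/s5c.png

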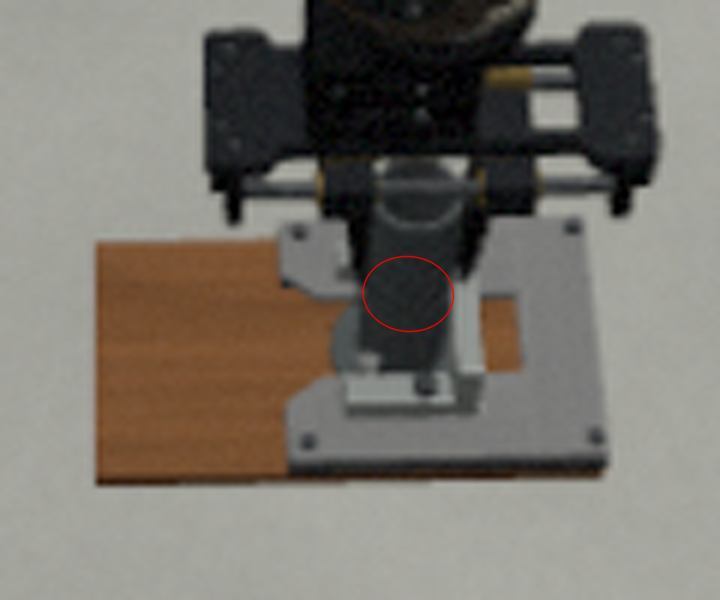

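```bash
python3 -m crank '[[1.2,0,0,0,0,0],[0.5,0,0,0,0,0],[0.2,0,0,0,0,0]]'; python3 -c "
from h import *
st()";python3 -m crank '[[0.1,0,0,0,0,0],[0.1,0,0,0,0,0],[0.1,0,0,0,0,0]]'; python3 -c "
from h import *
st()"
```

```text
t: 16.1
eef_pos: [613.2, 105.9, 86.5]
tcp_rot: [-1.572, 0.0, 0.629]
ft_force: [-2.7, -3.1, -1.3]
opening: 0.416
t 16.10 stand x 40.13 y -0.01 z 86.49 | Fx -4.0 Fy -0.9 Fz -1.3 rot [-0.07  0.    0.03] M [-0.66  0.6  -0.  ] op 0.416
t: 16.4
eef_pos: [613.2, 105.9, 86.5]
tcp_rot: [-1.572, 0.0, 0.629]
ft_force: [-4.1, -3.0, 0.0]
opening: 0.417
t 16.40 stand x 40.13 y -0.03 z 86.49 | Fx -5.1 Fy 0.0 Fz 0.0 rot [-0.07  0.02  0.03] M [-0.7   0.62  0.01] op 0.417
```

```bash
python3 -m crank '[[-0.1,0,0,0,0,0],[-0.1,0,0,0,0,0],[-0.1,0,0,0,0,0],[-0.1,0,0,0,0,0],[-0.1,0,0,0,0,0]]' 0.62;python3 -m crank '[[0,0,0,0,0,0],[0,0,0,0,0,0],[0,0,0,0,0,0]]' ; python3 -c "
from h import *
st()"
```

```text
t: 16.9
eef_pos: [613.3, 105.9, 86.6]
tcp_rot: [-1.572, -0.0, 0.629]
ft_force: [-0.5, 0.3, -0.3]
opening: 0.617
t: 17.2
eef_pos: [613.3, 105.9, 86.6]
tcp_rot: [-1.572, -0.0, 0.629]
ft_force: [0.4, -0.2, -0.1]
opening: 0.617
t 17.20 stand x 40.25 y -0.03 z 86.56 | Fx 0.2 Fy -0.4 Fz -0.1 rot [-0.08 -0.01  0.04] M [ 0.05 -0.18 -0.01] op 0.617
```

Released, with the wrist force at zero. Rising straight up, then away for a clear view.

```bash
python3 -m crank '[[0,-8,0,0,0,0],[0,-25,0,0,0,0],[0,-50,0,0,0,0],[0,-80,0,0,0,0],[0,-110,0,0,0,0]]'; python3 -m crank '[[0,-20,-30,0,0,0],[0,-30,-70,0,0,0],[0,-30,-120,0,0,0],[0,-30,-170,0,0,0],[0,-30,-220,0,0,0]]'; python3 -m crank '[[0,0,0,0,0,0],[0,0,0,0,0,0],[0,0,0,0,0,0]]'; python3 -c "
from h import *
p,d=vision.read_camera('scene');cv2.imwrite('pics/s6.png',p)
p2,d2=vision.read_camera('top');cv2.imwrite('pics/t6.png',p2); st()
c=stand2w(O,Y,(40.2,0,0))
overlay('scene',p,(290,130,410,230),6,[(circ(c,20,135),(0,0,255))],'pics/s6c.png')
overlay('top',p2,(240,120,360,220),6,[(circ(c,20,135),(0,0,255))],'pics/t6c.png')"
```

```text
t: 17.7
eef_pos: [613.0, 106.0, 198.2]
tcp_rot: [-1.572, -0.0, 0.629]
ft_force: [0.0, 1.3, -0.4]
opening: 0.622
t: 18.2
eef_pos: [743.2, -73.5, 229.6]
tcp_rot: [-1.573, -0.001, 0.629]
ft_force: [0.3, 0.6, -0.6]
opening: 0.621
t: 18.5
eef_pos: [742.8, -72.7, 230.0]
tcp_rot: [-1.573, -0.001, 0.63]
ft_force: [0.3, 0.4, 1.0]
opening: 0.618
t 18.60 stand x 40.36 y -220.25 z 230.25 | Fx -0.3 Fy 0.4 Fz 0.8 rot [-0.12 -0.07  0.12] M [-0.01 -0.19 -0.06] op 0.620
```

View pics/s6c.png

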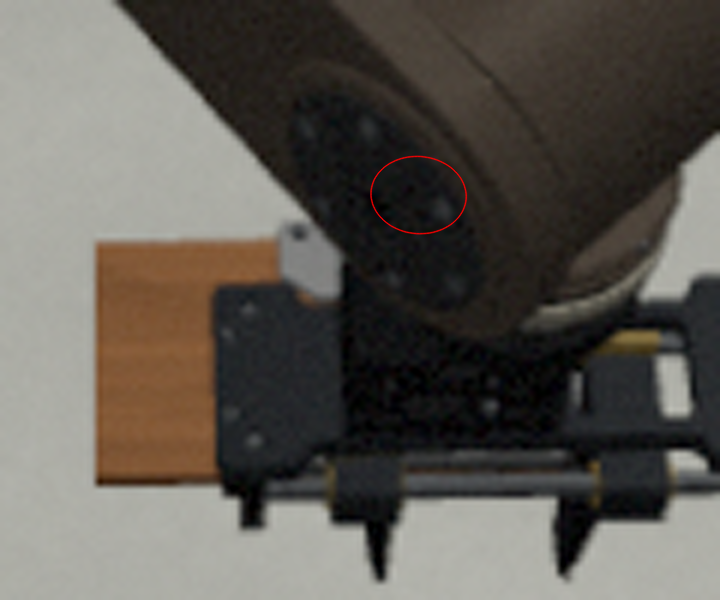

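View pics/t6c.png

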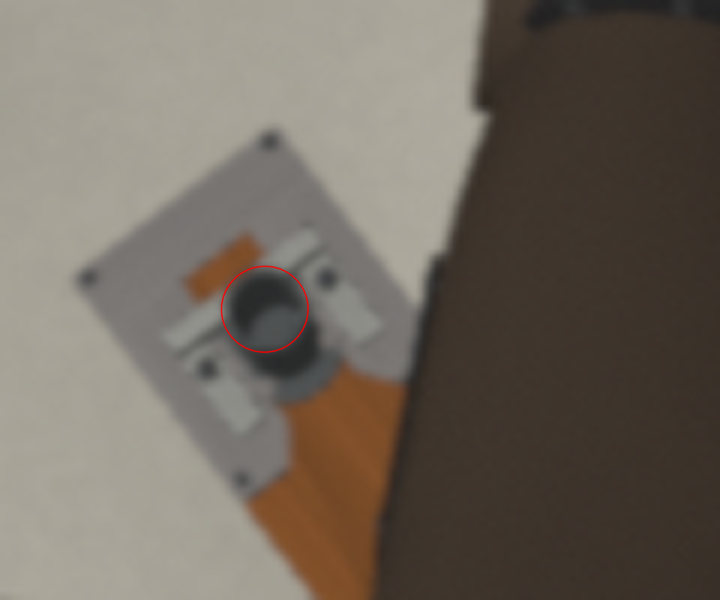

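View pics/s6.png

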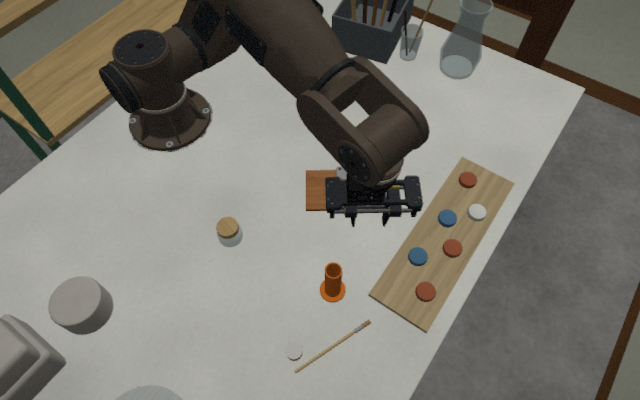

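```bash
python3 -m crank '[[-30,0,-30,0,0,0],[-65,0,-60,0,0,0],[-100,0,-90,0,0,0],[-130,0,-110,0,0,0],[-150,0,-120,0,0,0]]'; python3 -m crank '[[0,0,0,0,0,0],[0,0,0,0,0,0],[0,0,0,0,0,0]]'; python3 -c "
from h import *
p,d=vision.read_camera('scene');cv2.imwrite('pics/s7.png',p); st()
c=stand2w(O,Y,(40.2,0,0))
overlay('scene',p,(290,130,410,230),6,[(circ(c,20,135),(0,0,255))],'pics/s7c.png')
a=cv2.imread('pics/scene0.png')
for n,(u,v) in dict(jar=(228,230),pot=(294,351),bowl=(329,94)).items():
    t=a[v-22:v+22,u-22:u+22]; r=cv2.matchTemplate(p[v-40:v+40,u-40:u+40],t,5); print(n,np.array(cv2.minMaxLoc(r)[3])-18,r.max())
"
```

```text
t: 19.1
eef_pos: [691.4, -259.0, 230.8]
tcp_rot: [-1.573, -0.001, 0.63]
ft_force: [0.4, 0.8, -0.8]
opening: 0.62
t: 19.4
eef_pos: [691.9, -257.4, 231.2]
tcp_rot: [-1.574, -0.001, 0.631]
ft_force: [0.2, -0.7, 0.1]
opening: 0.616
t 19.45 stand x -109.60 y -340.18 z 231.08 | Fx -0.4 Fy 0.3 Fz -0.1 rot [-0.16 -0.08  0.19] M [-0.03 -0.2  -0.01] op 0.616
jar [-8  2] 0.34180108
pot [0 0] 0.9937887
bowl [0 0] 0.99834025
```

View pics/s7c.png

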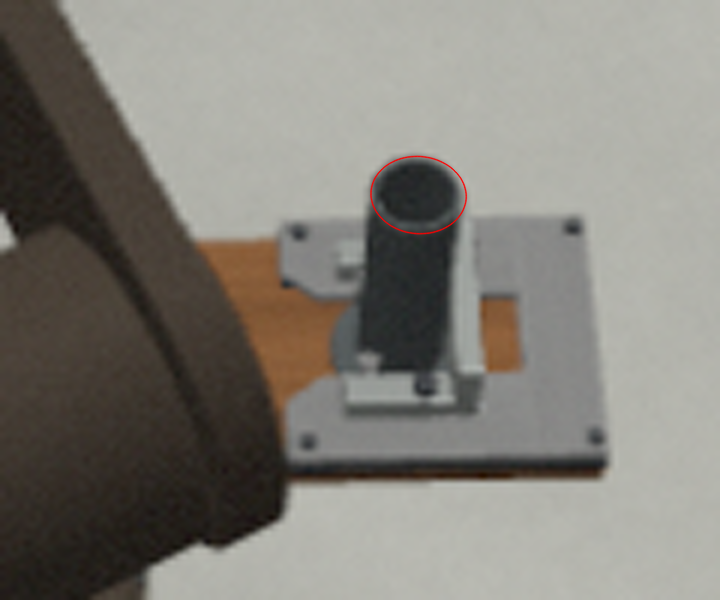

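The barrel stands upright against the stop bar, with its rim at crop (418,193), on the predicted circle to about 1 px. The near pin (368,362) sits behind the tube. The pot and bowl are unmoved; the arm now hides the jar, which was still at (228,230) in the previous picture. Handing in.

```bash
python3 -c "
from cell import job
print(job.job_done())"
```

```text
the job is handed in; nothing more can be done
None
```

I stood the grey barrel on the base plate in front of the slot and slid it in past the catches. I pressed it on the stop, let go, backed the arm clear and handed the job in at about 19.5 s; no verdict was reported.

- **Slide:** the catches resisted with about 5 N and let go at about stand x = 26 mm. The stop felt rigid at about stand x = 40 mm.
- **Press:** the wrist read over 11.5 N towards the stop for about 2 s, and 14.4–14.8 N for the last half second or so. This is slightly under the 15 N asked for, and it never went above 15 N.
- **Barrel after release:** in both camera views it is upright at the stop bar, with its rim within about a pixel of where it should be.
- **Catch pins:** I saw only one pin clearly, behind the tube, and could not measure how far either pin had sprung back. The let-go position implied a stop at about 42 mm, 2 mm beyond where I felt it, which is within my measuring error.
- **Bystanders:** the pot and bowl have not moved. The jar check in the final picture failed only because the arm was in front of it; in the picture just before, it was in its original place.

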